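Set and clamp the strip guide of a dispensing nest

TASK

Slide the slotted guide forward until its rail stands on the scribed line and has closed the clear cuvette strip up square against the fixed fence, pressing only gently on the strip. Then swing the black clamping lever clockwise, going by its resistance, until the guide is firmly clamped but not overtightened. Leave the other things on the worktop alone.

Things in the scene. Friction and masses are not known exactly. Their poses are not given: they have to be found in the camera images.
- nest: fixed grey base plate, 270 x 250 mm, top 12 mm above the worktop. x axis: the sliding direction, away from the robot; z up. Along its far side the fixed aluminium fence, 200 mm long, near face at x = +85 mm, top 44 mm above the worktop. The clamping lever's stud stands at x = -40, y = 0, a low shoulder screw for the second slot at x = -100, y = 0 mm
- line (a point): middle of the scribed dark line across the base plate (along the nest's y, at x = +47 mm of the nest, on its top face); the rear edge of the guide's rail belongs on it
- guide: loose aluminium guide on the base plate: rail 180 mm long (its y), 8 mm thick, 36 mm high, and a flat foot 50 mm wide, 6 mm thick, reaching 165 mm back. Two slots in the foot embrace stud and screw: it slides only along the nest's x (20 to 34 mm forward to the line; 1 mm side play). Origin: under the middle of the rail's rear edge, on the base plate; x forward
- thumb_grip (a point): centre of the guide's upright thumb grip, taken from above: 10 mm wide (y), 30 mm long (x), from 18 to 61 mm above the worktop; this point 42 mm above it and 24 mm behind the rail's rear edge. Pushed here the guide drags with 3 to 9 N; once the strip meets the fence the force climbs at once, about 3 N per mm of the arm's further travel. Over 30 N on the strip is too hard
- clamp_lever: black clamping lever on the stud. Origin: on its vertical turning axis, at the underside of its washer (18 to 21 mm above the worktop); x axis along its arm. It starts pointing roughly at the robot and tightens clockwise seen from above. The arm is a round bar 12 mm thick reaching 73 mm from the axis. It stays where it is left
- lever_arm (a point): on the arm's centre line, 56 mm from the axis, 25 mm above the lever's origin: push here, across the arm. Free (under 3 N) until the washer meets the foot after 0.1 to 1.2 rad, which its looks do not tell; then it stiffens within 0.5 rad. Firm: about 13 N as it turns (under 10 N loose, over 18 N overtight); when it stops turning the push may fall by half
- strip: loose clear cuvette strip, 30 mm (x) x 192 mm (y) x 50 mm high, standing on the base plate between rail and fence, a few mm off the fence and slightly askew. Origin: centre of its underside; seated against the fence it lies at x = +70 mm of the nest
- tip_box: bystander: open box of pipette tips, 93 x 93 x 49 mm, left of the nest
- timer: bystander: small white timer, 45 x 75 x 63 mm, left of the nest
- specimen_cup: bystander: cup with yellow lid, 54 mm across, 66 mm high, right of the nest
- pipette: bystander: pipette lying right of the nest, 259 mm long
- forceps: bystander: steel forceps lying right of the nest, 126 mm long
- marker: bystander: marker pen lying behind the fence, 135 mm long
- label_tape: bystander: roll of tape, 97 mm across, 25 mm high, far left

How it is judged:
By the outcome, as a careful person would: the job done as asked, in the order asked, and still so for the second after the job is handed in, with the robot touching nothing.
It also fails if it takes over 58 s, if anything falls off the work surface, if the arm or the gripper's body presses on something with over 40 N, if the wrist force passes 120 N, or if a joint passes its speed limit or range.

ROBOT

A 6-joint arm with a two-finger parallel gripper is mounted at the origin on a cart in front of the work surface, level with it; the furniture and walls round the work are solid. World frame = base frame: x ahead of the robot, y to its left, z up, the work surface at z = 0. Lengths are in m, angles in rad, forces in N, time in s.
With the tool pointing down it reaches from about 0.25 to 0.725 m from the base axis. Payload 9.7 kg.
Tool frame: the origin (TCP) lies at the very end of the fingers, on their centre line; the grasp point (between the pads) lies 19 mm behind it; z points along the fingers, y is the line along which they close (so a half turn about z gives the same grasp; the last joint's range is limited). The gripper opens to 85 mm and grips with 20 to 120 N. Pads are 22 mm wide; open, the fingers measure 114 mm over their backs; the gripper's body (76 mm by 85 mm) begins 54 mm behind the grasp point. The pads swing forward as they close: fully open they stand 13 mm farther back than shut.
Start: joints at [-1.32, 0.087, 0.176, 1.66, 0, 1.571], TCP at [0.136, -0.533, 0.231] pointing down, gripper open.
Joint ranges: [-3.13, 3.13], [-0.85, 1.81], [-1.15, 1.24], [-2.2, 2.28], [-1.44, 1.52], [-3.14, 3.14]. Speed limits (rad/s): [2.22, 2.22, 2.57, 3.14, 3.14, 3.14].

INTERFACE

Orientations are given as a rotation vector (axis times angle).
In Python, from station import * gives the robot as it stands.
- The arm moves only by the tool jog_arm, never from a script. Its argument "motion" is text: rows parted by semicolons, each of 4 numbers parted by spaces: the shift along the tool's x, y, z in cm, then the turn about the tool's z in rad. In form: dx dy dz roll; .... A call has 1 to 12 rows; each row shifts and turns the commanded pose from where the row before left it, along the tool's axes as they then stand; what a row does not reach is not made up. A row lasts 1/12 s, in which the tool goes at most 41.7 mm and 7.16 degrees, less where a joint would pass 70% of its speed; a pose out of reach is approached as far as the arm can. A call with a gripper value outside its range is refused whole. "hand" is the gripper command: -1 is shut, 1 is fully open, values between are in proportion, set as the call begins (left out, the last holds). The fingers move at their own pace and stop on an object; "newtons" is the grip in N (left out, the last holds). Time passes only in rows, so rows that do not move let the fingers close. It gives the time, the measured TCP pose, the force, the opening and the grip force at its end, in the units of the state.
- get_obs(): the state, without advancing time (a new reading comes with each control period).
- grab_frame(name): name is "scene" or "top"; returns a dict with "frame" (400x640x3 uint8, red, green, blue), "range_z" (400x640 float32, m along the optical axis (not along the pixel's ray), 0 where there is no reading), "camera_matrix" (3x3 intrinsics, pixels), "rvec" (rotation vector, rad) and "tvec" (3), from world to camera coordinates, as OpenCV has them. Camera axes: x right, y down, z forward; pixel columns grow to the right and rows downward; lengths in m; the calibration is good to about 2 mm. A picture is of the moment at which its call begins.
- finish_job(): hands the job in; it is judged then, once.
The state is a dict: "time_s": time; "qpos": joint angles; "joint_vel": joint speeds; "tau": joint torques, N m; "eef_pos": TCP position; "tool_rot": TCP orientation; "contact_force": force on the tool from outside, world axes, zero at the start; "ft_torque": the same for the moment, N m; "opening": finger opening in m; "gripper_force": force on a finger pad.
Only numpy, scipy, OpenCV 4.12 (cv2) and the standard library are available. Lean on these libraries where they do the work, as an engineer would, in place of code of your own. Each camera call takes 0.05 s, during which the arm holds its last target. There are 200 camera calls.

## Working session

There is one attempt and no reset: what is moved stays moved. The work goes in short steps, Python scripts to look and compute and a tool call to move; the robot and the scene stay as the last step left them, time stands still between calls to the robot, and variables do not carry over. Pictures are saved under pics/ and viewed, at most 10 in all, crops included, and the job is handed in when it is done.

Besides the shell and the picture viewer there is one more tool, called after "Call:" by a JSON object that holds its "method" and its "body". jog_arm: Moves the arm, as the interface text tells. Its arguments: {"type":"object","properties":{"motion":{"type":"string"},"hand":{"type":"number"},"newtons":{"type":"number"}},"required":["motion"]}

```bash
ls; mkdir -p pics; cat > h.py <<'E'
import numpy as np,cv2
from station import *
def cloud(f):
    K=np.array(f["camera_matrix"]);R=cv2.Rodrigues(np.array(f["rvec"],float))[0];t=np.array(f["tvec"],float).ravel()
    z=f["range_z"];v,u=np.mgrid[:400,:640]
    P=np.stack([(u-K[0,2])/K[0,0]*z,(v-K[1,2])/K[1,1]*z,z],-1)
    return (P-t)@R
def ray(f,u,v,h):
    K=np.array(f["camera_matrix"]);R=cv2.Rodrigues(np.array(f["rvec"],float))[0];t=np.array(f["tvec"],float).ravel()
    d=R.T@np.array([(u-K[0,2])/K[0,0],(v-K[1,2])/K[1,1],1]);c=-R.T@t
    return c+d*(h-c[2])/d[2]
E
python3 - <<'E'
from h import *
for n in("scene","top"):
    f=grab_frame(n);np.save(f"{n}0.npy",f,allow_pickle=True)
    cv2.imwrite(f"pics/{n}0.png",f["frame"][:,:,::-1])
    R=cv2.Rodrigues(np.array(f["rvec"],float))[0];print(n,-R.T@np.array(f["tvec"]).ravel(),f["camera_matrix"])
o=get_obs();print(o)
E
```

```text
pics
scene [-0.46284936  0.75123863  0.65284972] [[506.01183803   0.         313.53819823]
 [  0.         506.01183803 199.14999678]
 [  0.           0.           1.        ]]
top [0.37851635 0.09314259 1.07334131] [[404.71569816   0.         322.21484596]
 [  0.         404.71569816 200.6836533 ]
 [  0.           0.           1.        ]]
{'time_s': 0.1, 'qpos': array([-1.32001153e+00,  8.73981034e-02,  1.75195161e-01,  1.65981868e+00,
       -8.27221085e-06,  1.57081093e+00]), 'joint_vel': array([0.00153227, 0.0001831 , 0.00202255, 0.00056411, 0.00054608,
       0.00031592]), 'tau': array([ 5.87956019e-04, -5.21560407e+01,  4.65655768e+01,  1.59729581e-02,
        1.21895600e-04,  6.86635218e-06]), 'eef_pos': array([ 0.13643336, -0.5325819 ,  0.23064846]), 'tool_rot': array([-3.11572472e+00, -3.92725682e-01,  2.53517232e-04]), 'contact_force': array([ 0.46568665, -0.22372626, -0.32424297]), 'ft_torque': array([-0.00518751,  0.01908163, -0.06371975]), 'gripper_force': 0.0, 'opening': 0.08524218402500915}
```

View pics/top0.png

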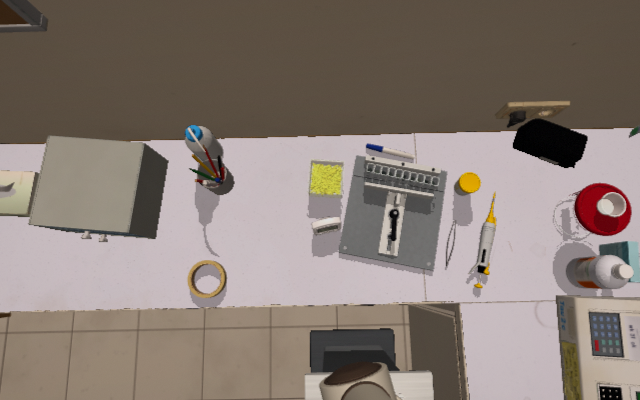

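View pics/scene0.png

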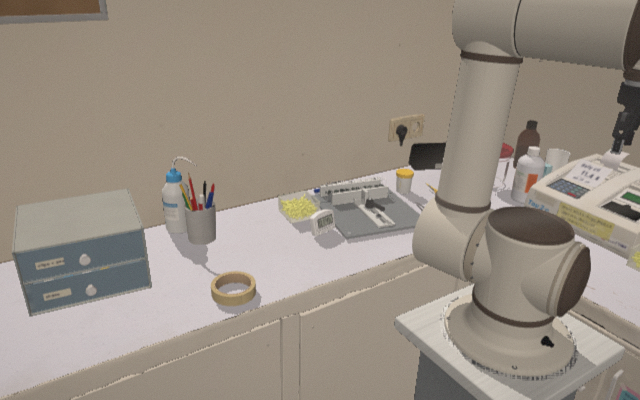

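The top view shows the nest at about (395,213), with the fence at (402,165) and the lever at (393,222). The tip box is at (326,179), the timer at (326,226), the cup at (469,183) and the forceps at (451,245). Next I'll take a close-up crop and the nest's colour and depth geometry.

```bash
python3 - <<'E'
from h import *
f=np.load("top0.npy",allow_pickle=True).item()
c=f["frame"][145:280,330:460];cv2.imwrite("pics/crop0.png",cv2.resize(c[:,:,::-1],None,fx=4.4,fy=4.4,interpolation=cv2.INTER_CUBIC))
P=cloud(f);print(P[210,360],P[213,322])
# base plate by height
m=((P[...,2]>.006)&(P[...,2]<.017)&(f["range_z"]>0)).astype(np.uint8);m[:, :335]=0;m[:,450:]=0;m[:140]=0;m[280:]=0
x=P[m>0];print(len(x))
cs,_=cv2.findContours(cv2.morphologyEx(m,cv2.MORPH_OPEN,np.ones((3,3))),0,2);c=max(cs,key=cv2.contourArea)
r=[ray(f,u,v,.012)[:2] for u,v in c[:,0]]
print(cv2.minAreaRect(np.array(r,np.float32)*1000))
for lo,hi in((.04,.048),(.048,.056),(.056,.066)):
    s=(P[...,2]>lo)&(P[...,2]<hi);s[:, :345]=0;s[:,450:]=0;s[:150]=0;s[275:]=0
    print(lo,s.sum(),cv2.minAreaRect((P[s][:,:2]*1000).astype(np.float32)))
E
```

```text
[0.56034257 0.00439956 0.01145168] [ 0.55738245  0.10577728 -0.00449644]
7724
((555.8512573242188, -84.2430419921875), (249.1517333984375, 268.7389221191406), 77.80400085449219)
0.04 738 ((580.2681274414062, -88.94818115234375), (198.904541015625, 212.51268005371094), 77.55868530273438)
0.048 85 ((572.71826171875, -84.40541076660156), (176.56988525390625, 191.33872985839844), 70.91271209716797)
0.056 261 ((611.4362182617188, -97.07583618164062), (188.36114501953125, 92.40132904052734), 76.22662353515625)
```

View pics/crop0.png

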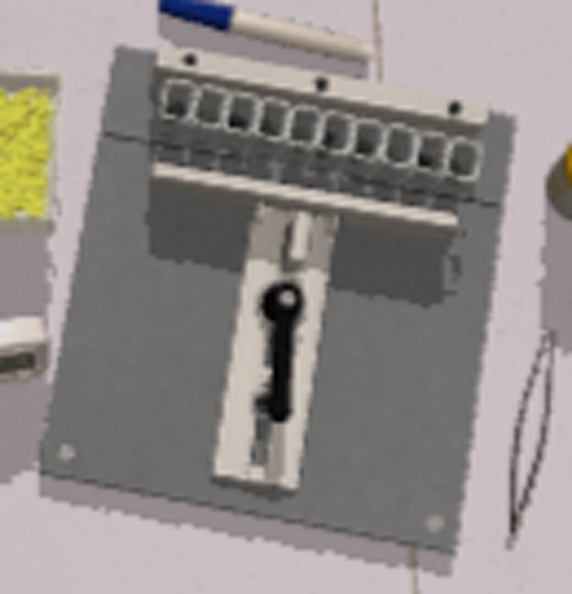

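The crop shows the nest yawed clockwise. The scribed line runs from (105,132) to (498,203), and the rail's top from (152,170) to (457,220). The thumb grip is at (300,237), the lever hub at (283,300) and the lever end at (280,412). I'll convert these to world and nest coordinates.

```bash
python3 - <<'E'
from h import *
f=np.load("top0.npy",allow_pickle=True).item();P=cloud(f)
th=np.radians(-12.2);C=np.array([.5559,-.0842]);X=np.array([np.cos(th),np.sin(th)]);Y=np.array([-X[1],X[0]])
def q(n,cu,cv_,h):
    p=ray(f,330+(cu+.5)/4.4-.5,145+(cv_+.5)/4.4-.5,h);d=p[:2]-C
    u,v=int(330+cu/4.4),int(145+cv_/4.4)
    print(n,p[:2].round(4),"nest mm",(d@X*1e3).round(1),(d@Y*1e3).round(1),"z",P[v-1:v+2,u-1:u+2,2].round(3).ravel())
for a in [("lineL",105,132,.012),("lineR",498,203,.012),("railrearL",152,177,.048),("railrearR",457,226,.048),("gripFar",303,213,.061),("gripNear",297,262,.061),("gripL",289,237,.061),("gripR",309,238,.061),("hub",283,300,.055),("tip",280,418,.045),("armmid",283,360,.045),("fenceL",158,52,.044),("fenceR",488,104,.044),("stripL",163,100,.062),("stripR",482,160,.062),("footL",213,478,.018),("footR",297,490,.018)]: q(*a)
# plate side edges fit
g=f["frame"].astype(int)
pl=(f["range_z"]>0)&(abs(P[...,2]-.012)<.004)
for s in(1,-1):
    L=[]
    for v in range(165,250):
        us=np.where(pl[v,338:450])[0]+338
        u=us.max() if s>0 else us.min(); p=ray(f,u+.5*s,v,.012);L.append(p[:2])
    L=np.array(L);vx=cv2.fitLine(L.astype(np.float32),cv2.DIST_HUBER,0,.01,.01).ravel();print("edge",np.degrees(np.arctan2(vx[1],vx[0])),(vx[2:]-C)@Y)
E
```

```text
lineL [0.6577 0.0182] nest mm 77.9 121.6 z [-0.     0.011  0.007 -0.003  0.009  0.012 -0.006  0.008  0.008]
lineR [ 0.607  -0.2187] nest mm 78.4 -120.7 z [0.014 0.013 0.01  0.01  0.013 0.008 0.01  0.009 0.01 ]
railrearL [ 0.6201 -0.006 ] nest mm 46.2 90.0 z [0.012 0.012 0.044 0.008 0.026 0.039 0.009 0.025 0.026]
railrearR [ 0.5861 -0.1831] nest mm 50.4 -90.3 z [0.047 0.045 0.009 0.044 0.048 0.01  0.009 0.009 0.013]
gripFar [ 0.5934 -0.0913] nest mm 38.1 1.0 z [0.023 0.025 0.027 0.015 0.062 0.058 0.055 0.059 0.061]
gripNear [ 0.5646 -0.0861] nest mm 8.9 -0.0 z [0.058 0.058 0.058 0.051 0.051 0.056 0.044 0.042 0.014]
gripL [ 0.5794 -0.0824] nest mm 22.6 6.8 z [0.015 0.029 0.054 0.015 0.032 0.052 0.017 0.036 0.058]
gripR [ 0.5785 -0.0939] nest mm 24.1 -4.7 z [0.063 0.056 0.017 0.058 0.015 0.011 0.059 0.015 0.013]
hub [ 0.5436 -0.0778] nest mm -13.4 3.6 z [0.045 0.042 0.042 0.045 0.045 0.044 0.047 0.044 0.043]
tip [ 0.4764 -0.0739] nest mm -79.9 -6.7 z [0.045 0.051 0.05  0.045 0.044 0.051 0.016 0.019 0.019]
armmid [ 0.51   -0.0775] nest mm -46.3 -3.2 z [0.042 0.045 0.045 0.047 0.044 0.046 0.046 0.042 0.044]
fenceL [ 0.6981 -0.0132] nest mm 124.0 99.4 z [-0.003 -0.006  0.042 -0.002  0.001  0.043  0.013  0.009  0.045]
fenceR [ 0.6606 -0.2082] nest mm 128.5 -99.0 z [-0.    -0.003 -0.002  0.039  0.041 -0.002  0.042  0.044 -0.006]
stripL [ 0.6631 -0.013 ] nest mm 89.7 92.2 z [0.012 0.062 0.009 0.012 0.059 0.011 0.012 0.06  0.013]
stripR [ 0.6221 -0.1968] nest mm 88.5 -96.0 z [0.009 0.012 0.01  0.056 0.012 0.011 0.059 0.011 0.01 ]
footL [ 0.4447 -0.037 ] nest mm -118.7 22.6 z [0.009 0.015 0.017 0.009 0.009 0.009 0.007 0.01  0.009]
footR [ 0.4365 -0.0859] nest mm -116.3 -26.9 z [0.017 0.014 0.009 0.01  0.009 0.012 0.012 0.011 0.015]
edge -11.722342 -0.1243541303643175
edge -12.250393 0.12442692037947681
```

The scribed line sits 31 mm ahead of the plate centre, so the nest origin is the plate centre plus 31 mm along X. Against that, the foot end, grip and rail agree with each other, and the guide has about 30 mm to travel. I'm starting the move toward the thumb grip.

Call:
{"method": "jog_arm", "body": {"motion": "1.5 -0.9 0 0;2.7 -1.6 0 0;2.7 -1.6 0 0;2.7 -1.6 0 0;2.7 -1.6 0 0;2.7 -1.6 0 0;2.7 -1.6 0 0;2.7 -1.6 0 0;2.7 -1.6 0 0;2.7 -1.6 0 0;2.7 -1.6 0 0;2.7 -1.6 0 0", "hand": -0.1}}

```text
time_s: 1.1
eef_pos: [0.3936, -0.2748, 0.2311]
tool_rot: [-3.117, -0.393, 0.0]
contact_force: [0.5, 0.2, -0.2]
opening: 0.0385
gripper_force: 0.0
```

```bash
python3 -c "
from h import *
o=get_obs();print(o['time_s'],o['qpos'].round(3),o['eef_pos'],o['tool_rot'])"
```

```text
1.1 [-0.609 -0.08   0.008  1.659 -0.     2.281] [ 0.39360119 -0.27480924  0.23107934] [-3.11680987e+00 -3.92775446e-01  3.84436589e-04]
```

Call:
{"method": "jog_arm", "body": {"motion": "2.7 -1.6 0 0;2.7 -1.6 0 0;2.7 -1.6 0 0;0 0 0 -0.122;0 0 0 -0.122;0 0 0 -0.122;0 0 0 -0.122;0 0 0 -0.122;0 0 0 -0.122;0 0 0 -0.122;0 0 0 -0.122;0 0 0 -0.122"}}

```text
time_s: 2.1
eef_pos: [0.4593, -0.2095, 0.2309]
tool_rot: [-2.447, -1.969, 0.0]
contact_force: [0.0, 0.5, 0.3]
opening: 0.0385
gripper_force: 0.0
```

Call:
{"method": "jog_arm", "body": {"motion": "0 0 0 -0.122;0 0 0 -0.122;0 0 0 -0.122;0 0 0 -0.122;0 0 0 -0.122;0 0 0 -0.122;0 0 0 -0.122;0 0 0 -0.122;0 0 0 -0.122;0 0 0 -0.122;0 0 0 -0.122;0 0 0 -0.122"}}

```text
time_s: 3.1
eef_pos: [0.4592, -0.2095, 0.2309]
tool_rot: [-0.505, -3.1, -0.0]
contact_force: [-0.4, 0.5, -0.7]
opening: 0.0383
gripper_force: 0.0
```

```bash
cat >> h.py <<'E'
def togo(p):
    o=get_obs();R=cv2.Rodrigues(np.array(o['tool_rot'],float))[0]
    print('t',o['time_s'],'tcp',o['eef_pos'].round(4),'xang',np.degrees(np.arctan2(R[1,0],R[0,0])).round(2),'j',o['qpos'].round(2),'F',o['contact_force'].round(1),'M',o['ft_torque'].round(2))
    print('togo tool cm',(R.T@(np.array(p)-o['eef_pos'])*100).round(2))
E
python3 -c "
from h import *
togo([.579,-.0885,.028])"
```

```text
t 3.1 tcp [ 0.4592 -0.2095  0.2309] xang 161.51 j [-0.43 -0.02  0.06  1.66 -0.   -0.11] F [-0.4  0.5 -0.7] M [ 0.01 -0.01 -0.05]
togo tool cm [-7.54 15.27 20.29]
```

Call:
{"method": "jog_arm", "body": {"motion": "-1.25 2.55 0 0;-1.25 2.55 0 0;-1.25 2.55 0 0;-1.25 2.55 0 0;-1.25 2.55 0 0;-1.25 2.55 0 0;0 0 0 -0.112;0 0 3 0;0 0 3 0;0 0 3 0;0 0 2 0;0 0 0 0"}}

```text
time_s: 4.1
eef_pos: [0.5774, -0.0885, 0.116]
tool_rot: [-0.339, -3.115, -0.001]
contact_force: [0.2, 0.8, -1.2]
opening: 0.0385
gripper_force: 0.0
```

```bash
python3 - <<'E'
from h import *
togo([.579,-.0885,.028])
f=grab_frame("scene");g=grab_frame("top");np.save("t1.npy",g,allow_pickle=True)
a=cv2.resize(f["frame"][160:260,280:440],None,fx=5,fy=5,interpolation=cv2.INTER_CUBIC)
cv2.imwrite("pics/s1.png",a[:,:,::-1])
E
```

```text
t 4.1 tcp [ 0.5774 -0.0885  0.116 ] xang 167.58 j [-0.15  0.16  0.04  1.45 -0.    0.06] F [ 0.2  0.8 -1.2] M [ 0.03  0.01 -0.  ]
togo tool cm [-0.23  0.04  8.8 ]
```

View pics/s1.png

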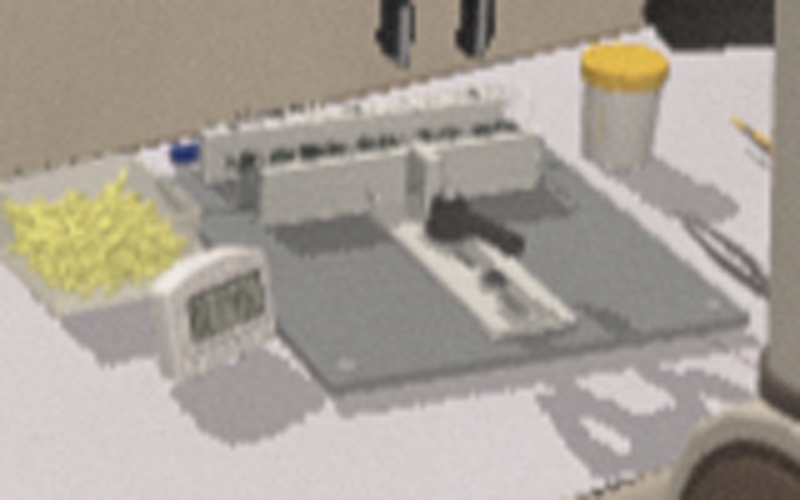

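The crop shows both fingertips at (397,60) and (475,60), straddling the grip at (425,185) from above, and nothing is in the way. Going down.

Call:
{"method": "jog_arm", "body": {"motion": "-0.2 0 2 0;0 0 2 0;0 0 1.5 0;0 0 1 0;0 0 1 0;0 0 0.7 0;0 0 0.5 0;0 0 0 0"}}

```text
time_s: 4.87
eef_pos: [0.5816, -0.0894, 0.0339]
tool_rot: [-0.34, -3.123, -0.0]
contact_force: [0.1, 0.5, 0.3]
opening: 0.0381
gripper_force: 0.0
```

Call:
{"method": "jog_arm", "body": {"motion": "0 0 0 0;0 0 0 0;0 0 0 0;0 0 0 0;0 0 0 0;0 0 0 0", "hand": -1, "newtons": 30}}

```text
time_s: 5.37
eef_pos: [0.5822, -0.0895, 0.0351]
tool_rot: [0.34, 3.122, -0.0]
contact_force: [-1.2, 0.6, 6.0]
opening: 0.0094
gripper_force: 30.9
```

```bash
cat >> h.py <<'E'
def fn(th=np.radians(-12.1)):
    o=get_obs();F=o['contact_force'];X=np.array([np.cos(th),np.sin(th),0]);Y=np.array([-X[1],X[0],0])
    print('Fx',F@X,'Fy',F@Y)
E
python3 -c "
from h import *
togo([.579,-.0885,.028]);fn();print(get_obs()['opening'],get_obs()['gripper_force'])"
```

```text
t 5.3667 tcp [ 0.5822 -0.0895  0.0351] xang 167.58 j [-0.15  0.19 -0.09  1.29  0.    0.06] F [-1.2  0.6  6. ] M [-0.01  0.12  0.07]
togo tool cm [0.33 0.02 0.71]
Fx -1.3018616355307842 Fy 0.3530101237995728
0.009373861748843719 30.87142825126648
```

Call:
{"method": "jog_arm", "body": {"motion": "0 0 -0.1 0;0 0 -0.1 0;-0.1 0 0 0;-0.2 0 0 0;-0.2 0 0 0;-0.2 0 0 0;-0.2 0 0 0;-0.2 0 0 0"}}

```text
time_s: 6.03
eef_pos: [0.5925, -0.0918, 0.036]
tool_rot: [-0.34, -3.122, -0.0]
contact_force: [-1.5, 0.0, -4.9]
opening: 0.0091
gripper_force: 29.5
```

```bash
python3 -c "
from h import *
togo([.579,-.0885,.028]);fn()"
```

```text
t 6.0333 tcp [ 0.5925 -0.0918  0.036 ] xang 167.58 j [-0.15  0.22 -0.06  1.3  -0.    0.06] F [-1.5  0.  -4.9] M [ 0.05  0.19 -0.01]
togo tool cm [1.38 0.03 0.8 ]
Fx -1.4771450068908463 Fy -0.2657278258621349
```

Call:
{"method": "jog_arm", "body": {"motion": "0 0 0.1 0;-0.2 0 0 0;-0.2 0 0 0;-0.2 0 0 0;-0.2 0 0 0"}}

```text
time_s: 6.45
eef_pos: [0.6005, -0.0935, 0.0354]
tool_rot: [0.34, 3.123, -0.0]
contact_force: [-0.1, -0.1, -3.4]
opening: 0.0091
gripper_force: 29.7
```

```bash
python3 - <<'E'
from h import *
togo([.579,-.0885,.028]);fn()
f=grab_frame("scene");g=grab_frame("top")
a=cv2.resize(f["frame"][160:240,300:428],None,fx=4.4,fy=4.4,interpolation=cv2.INTER_CUBIC)
b=cv2.resize(g["frame"][145:245,335:455],None,fx=4.4,fy=4.4,interpolation=cv2.INTER_CUBIC)
w=np.zeros((a.shape[0]+0,0,3));
im=cv2.resize(b,(800-int(0),int(b.shape[0]*800/b.shape[1])))[:600]
cv2.imwrite("pics/s2.png",a[:,:,::-1])
E
```

```text
t 6.45 tcp [ 0.6005 -0.0935  0.0354] xang 167.58 j [-0.15  0.24 -0.03  1.3  -0.    0.06] F [-0.1 -0.1 -3.4] M [ 0.03  0.18 -0.05]
togo tool cm [2.21 0.03 0.73]
Fx -0.07368673270330856 Fy -0.0948445887670148
```

View pics/s2.png

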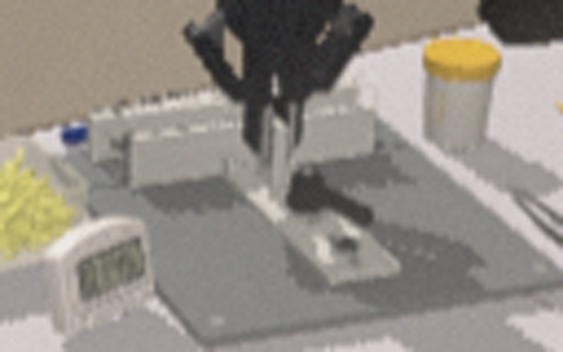

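The scene crop shows the fingers holding the grip at (275,140), with the guide moved forward and its foot end at (360,265), nearer the lever. I'll keep pushing in small steps.

Call:
{"method": "jog_arm", "body": {"motion": "-0.1 0 0 0;-0.1 0 0 0;-0.1 0 0 0;-0.1 0 0 0;-0.1 0 0 0;-0.1 0 0 0"}}

```text
time_s: 7.05
eef_pos: [0.6062, -0.0948, 0.0353]
tool_rot: [-0.34, -3.123, -0.0]
contact_force: [-1.4, 0.7, -2.5]
opening: 0.0096
gripper_force: 29.7
```

Call:
{"method": "jog_arm", "body": {"motion": "-0.1 0 0 0;-0.1 0 0 0"}}

```text
time_s: 7.22
eef_pos: [0.6082, -0.0952, 0.0353]
tool_rot: [0.34, 3.123, 0.0]
contact_force: [-0.5, 0.0, -3.3]
opening: 0.0095
gripper_force: 29.7
```

Call:
{"method": "jog_arm", "body": {"motion": "-0.1 0 0 0"}}

```text
time_s: 7.3
eef_pos: [0.6091, -0.0954, 0.0352]
tool_rot: [-0.34, -3.123, -0.0]
contact_force: [-0.4, 0.7, -3.1]
opening: 0.0095
gripper_force: 29.7
```

```bash
cat > line.py <<'E'
from h import *
g=grab_frame("top");P=cloud(g);np.save("tl.npy",g,allow_pickle=True)
th=np.radians(-12.1);C=np.array([.5559,-.0842]);X=np.array([np.cos(th),np.sin(th)]);Y=np.array([-X[1],X[0]])
x=(P[...,:2]-C-.031*X)@X*1e3;y=(P[...,:2]-C-.031*X)@Y*1e3
h=P[...,2];ok=g["range_z"]>0
for a in range(-85,86,17):
    s=ok&(abs(y-a)<8)&(x>-40)&(x<110)
    r=np.sort(x[s&(h>.040)&(h<.053)&(x<62)]);t=x[s&(h>.056)&(h<.067)]
    e=x[s&(h>.036)&(h<.049)&(x>84)]
    print(a,'rail med',np.median(r).round(1) if len(r) else None,len(r),'strip med',np.median(t).round(1) if len(t) else None,len(t),'fence',np.median(e).round(1) if len(e) else None)
E
python3 -c "
from h import *
togo([.579,-.0885,.028]);fn()"; python3 line.py
```

```text
t 7.3 tcp [ 0.6091 -0.0954  0.0352] xang 167.58 j [-0.16  0.26 -0.01  1.3   0.    0.06] F [-0.4  0.7 -3.1] M [-0.02  0.11  0.03]
togo tool cm [3.09 0.03 0.72]
Fx -0.5250610117678899 Fy 0.557673826903974
-85 rail med None 0 strip med None 0 fence None
-68 rail med None 0 strip med None 0 fence None
-51 rail med None 0 strip med None 0 fence None
-34 rail med None 0 strip med None 0 fence None
-17 rail med 11.8 1 strip med 12.7 1 fence None
0 rail med -34.1 23 strip med 10.9 14 fence None
17 rail med 16.6 10 strip med 48.1 4 fence 92.1
34 rail med None 0 strip med 67.6 20 fence 93.1
51 rail med 49.4 3 strip med 68.5 18 fence 92.1
68 rail med 49.1 24 strip med 70.4 22 fence 93.5
85 rail med 49.2 18 strip med 71.6 16 fence 92.4
```

Call:
{"method": "jog_arm", "body": {"motion": "-0.1 0 0 0"}}

```text
time_s: 7.43
eef_pos: [0.6093, -0.0955, 0.0352]
tool_rot: [-0.34, -3.122, -0.0]
contact_force: [-9.2, 1.9, 3.6]
opening: 0.0095
gripper_force: 30.4
```

Call:
{"method": "jog_arm", "body": {"motion": "-0.1 0 0 0"}}

```text
time_s: 7.52
eef_pos: [0.6093, -0.0955, 0.0353]
tool_rot: [-0.339, -3.12, -0.001]
contact_force: [-16.0, 2.9, 6.3]
opening: 0.0097
gripper_force: 30.9
```

```bash
python3 -c "
from h import *
togo([.579,-.0885,.028]);fn()"; python3 line.py | tail -4
```

```text
t 7.5167 tcp [ 0.6093 -0.0955  0.0353] xang 167.59 j [-0.16  0.26 -0.01  1.31  0.    0.06] F [-16.    2.9   6.3] M [0.62 2.78 0.05]
togo tool cm [3.11 0.03 0.74]
Fx -16.286647513637476 Fy -0.5577991417113263
34 rail med 57.5 1 strip med 67.6 20 fence 92.2
51 rail med 49.0 3 strip med 70.2 19 fence 92.2
68 rail med 49.6 25 strip med 71.5 20 fence 91.8
85 rail med 50.0 17 strip med 69.6 15 fence 92.5
```

Call:
{"method": "jog_arm", "body": {"motion": "0 0 0 0;0 0 0 0;0 0 0 0;0 0 0 0;0 0 -1 0;0 0 -2 0;0 0 -3 0;0 0 -3 0;2 0 -3 0;3 0 -2 0;3 0 0 0;3 0 0 0", "hand": -0.1}}

```text
time_s: 8.57
eef_pos: [0.5033, -0.0721, 0.1777]
tool_rot: [0.34, 3.119, -0.0]
contact_force: [-0.8, -0.1, -0.0]
opening: 0.0384
gripper_force: 0.0
```

Call:
{"method": "jog_arm", "body": {"motion": "3 0 0 0;3 0 0 0;3 0 0 0;3 0 0 0;0 0 0 0", "hand": -1}}

```text
time_s: 8.98
eef_pos: [0.3829, -0.0457, 0.177]
tool_rot: [0.339, 3.122, 0.0]
contact_force: [0.3, -0.1, -0.3]
opening: -0.0004
gripper_force: 0.0
```

```bash
python3 -c "
from h import *
togo([.579,-.0885,.028]);fn()"; python3 line.py; python3 - <<'E'
from h import *
g=np.load("tl.npy",allow_pickle=True).item()
cv2.imwrite("pics/c3.png",cv2.resize(g["frame"][150:250,345:455,::-1],None,fx=6,fy=6,interpolation=cv2.INTER_CUBIC))
E
```

```text
t 8.9833 tcp [ 0.3829 -0.0457  0.177 ] xang 167.59 j [-0.12 -0.32 -0.3   1.59  0.    0.1 ] F [ 0.3 -0.1 -0.3] M [ 0.04  0.01 -0.02]
togo tool cm [-20.06   0.03  14.93]
Fx 0.3150880199899067 Fy -0.07787122458261068
-85 rail med 48.9 19 strip med 63.2 14 fence 91.8
-68 rail med 49.7 21 strip med 64.6 19 fence 93.0
-51 rail med 49.5 23 strip med 69.5 17 fence 93.1
-34 rail med 49.7 22 strip med 72.0 20 fence 92.8
-17 rail med 49.6 24 strip med 68.9 20 fence 92.4
0 rail med 24.1 49 strip med 29.0 59 fence 92.4
17 rail med 49.2 22 strip med 68.7 22 fence 92.3
34 rail med 49.9 22 strip med 67.7 21 fence 93.0
51 rail med 49.1 22 strip med 69.2 20 fence 92.3
68 rail med 49.6 23 strip med 71.0 21 fence 93.4
85 rail med 48.9 16 strip med 67.5 15 fence 93.2
```

View pics/c3.png

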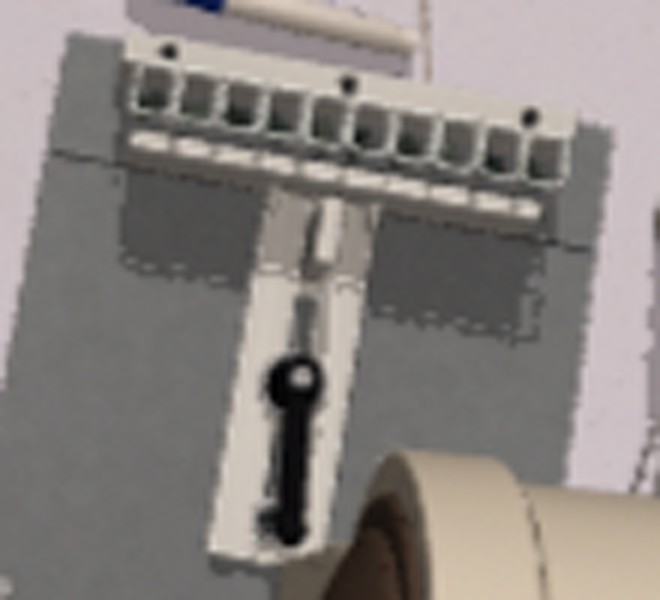

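The crop shows the rail parallel to the fence with the strip closed up square: cells at y 85 to 155, rail from (130,140) to (540,210). The scribed line meets the rail's rear base edge at both ends, about (122,165) and (545,240). Next I'll measure the lever, with its hub at about (297,380) and tip at (290,535).

```bash
python3 - <<'E'
from h import *
g=np.load("tl.npy",allow_pickle=True).item();P=cloud(g);h=P[...,2]
m=(g["frame"].max(2)<60)&(h>.028)&(h<.075);m[:,:380]=0;m[:,408:]=0;m[:205]=0;m[244:]=0
n,l,s,c=cv2.connectedComponentsWithStats(m.astype(np.uint8));i=1+s[1:,4].argmax();m=l==i;print(s[i],c[i])
C=np.array([.5559,-.0842])-.009*np.array([.978,-.2096])
p=P[m];print('stud',C,'h',np.percentile(p[:,2],[10,50,90]))
for v in range(205,244):
    u=np.where(m[v])[0]
    if len(u): q=ray(g,u.mean(),v,.046);print(v,len(u),q[:2].round(4),np.median(h[v][u]).round(3))
E
```

```text
[390 209   8  32 137] [393.51094891 223.82481752]
stud [ 0.547098  -0.0823136] h [0.03823426 0.0440581  0.04873381]
209 2 [ 0.5549 -0.0813] 0.041
210 6 [ 0.5523 -0.0812] 0.043
211 4 [ 0.5497 -0.0779] 0.041
212 4 [ 0.5472 -0.0758] 0.039
213 3 [ 0.5445 -0.0778] 0.044
214 6 [ 0.5419 -0.0772] 0.042
215 7 [ 0.5393 -0.0792] 0.04
216 7 [ 0.5367 -0.079 ] 0.041
217 5 [ 0.5341 -0.0789] 0.041
218 5 [ 0.5315 -0.0788] 0.041
219 5 [ 0.529  -0.0786] 0.043
220 4 [ 0.5264 -0.0772] 0.043
221 4 [ 0.5238 -0.077 ] 0.042
222 4 [ 0.5212 -0.0769] 0.044
223 4 [ 0.5187 -0.0768] 0.044
224 4 [ 0.5161 -0.0766] 0.044
225 4 [ 0.5135 -0.0765] 0.044
226 4 [ 0.511  -0.0763] 0.046
227 4 [ 0.5084 -0.0762] 0.047
228 4 [ 0.5058 -0.076 ] 0.044
229 4 [ 0.5033 -0.0759] 0.045
230 4 [ 0.5007 -0.0757] 0.047
231 4 [ 0.4982 -0.0756] 0.045
232 4 [ 0.4956 -0.0755] 0.048
233 4 [ 0.4931 -0.0753] 0.048
234 4 [ 0.4905 -0.0752] 0.046
235 3 [ 0.488  -0.0738] 0.047
236 3 [ 0.4855 -0.0736] 0.046
237 5 [ 0.4829 -0.0735] 0.049
238 5 [ 0.4804 -0.0733] 0.049
239 4 [ 0.4779 -0.0719] 0.047
240 3 [ 0.4753 -0.0731] 0.046
```

Call:
{"method": "jog_arm", "body": {"motion": "0 0 0 -0.112;0 0 0 0"}}

```text
time_s: 9.2
eef_pos: [0.387, -0.0465, 0.1762]
tool_rot: [0.157, 3.136, -0.0]
contact_force: [0.3, -0.3, 0.6]
opening: 0.0
gripper_force: 0.0
```

```bash
python3 -c "
from h import *
togo([.4876,-.1099,.036])"
```

```text
t 9.2 tcp [ 0.387  -0.0465  0.1762] xang 174.28 j [-0.12 -0.31 -0.29  1.59 -0.   -0.02] F [ 0.3 -0.3  0.6] M [ 0.01 -0.03  0.02]
togo tool cm [-10.62  -5.31  14.04]
```

Call:
{"method": "jog_arm", "body": {"motion": "-1.5 -0.9 0 0;-2.5 -1.2 0 0;-2.5 -1.2 0 0;-2.5 -1.2 1 0;-1.6 -0.8 2 0;0 0 3 0;0 0 3 0;0 0 2.5 0;0 0 1.5 0;0 0 0.7 0;0 0 0 0"}}

```text
time_s: 10.12
eef_pos: [0.4858, -0.1101, 0.0368]
tool_rot: [-0.168, -3.134, -0.001]
contact_force: [-0.3, -0.4, 0.7]
opening: 0.0
gripper_force: 0.0
```

```bash
python3 - <<'E'
from h import *
togo([.4876,-.1099,.036])
f=grab_frame("scene")
cv2.imwrite("pics/s4.png",cv2.resize(f["frame"][165:245,310:420,::-1],None,fx=5,fy=5,interpolation=cv2.INTER_CUBIC))
E
```

```text
t 10.1167 tcp [ 0.4858 -0.1101  0.0368] xang 173.88 j [-0.22 -0.02 -0.31  1.28 -0.   -0.12] F [-0.3 -0.4  0.7] M [ 0.03 -0.   -0.05]
togo tool cm [-0.18  0.04  0.08]
```

View pics/s4.png

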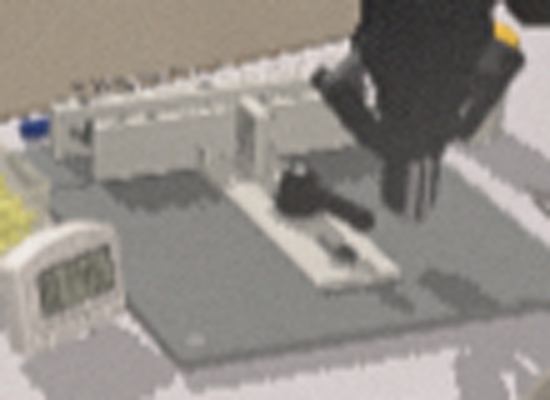

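The crop shows the shut fingers at (410,190), to the right of the lever arm and at its height (tip at (370,215)). Closing in and then swinging along the arc.

Call:
{"method": "jog_arm", "body": {"motion": "-0.2 0.4 0 0;0 0.4 0 0;0 0.4 0 0;0 0.2 0 0;0.08 0.28 0 0.05"}}

```text
time_s: 10.58
eef_pos: [0.4897, -0.0932, 0.0389]
tool_rot: [0.241, 3.131, -0.0]
contact_force: [0.5, -0.4, -0.3]
opening: 0.0
gripper_force: 0.0
```

Call:
{"method": "jog_arm", "body": {"motion": "0.1 0.28 0 0.05;0.1 0.28 0 0.05"}}

```text
time_s: 10.75
eef_pos: [0.4885, -0.0876, 0.0388]
tool_rot: [0.403, 3.115, -0.001]
contact_force: [-0.1, -1.5, -1.4]
opening: -0.0002
gripper_force: 0.9
```

```bash
cat >> h.py <<'E'
A=np.array([.547,-.081])
def lev():
    o=get_obs();R=cv2.Rodrigues(np.array(o['tool_rot'],float))[0];d=o['eef_pos'].copy();d[:2]-=A;d[2]=0
    F=R.T@o['contact_force'];M=R.T@o['ft_torque']
    a=np.degrees(np.arctan2(R[1,0],R[0,0]))
    print('t',o['time_s'].__round__(2),'xang',a.round(1),'rel mm',((R.T@d)[:2]*1e3).round(1),'Ftool',F.round(1),'Mtool',M.round(2),'j6',o['qpos'][5].round(2))
E
python3 -c "
from h import *
lev()"
```

```text
t 10.75 xang 165.3 rel mm [ 54.9 -21.2] Ftool [-0.3 -1.5  1.4] Mtool [ 0.37 -0.16 -0.  ] j6 0.08
```

Call:
{"method": "jog_arm", "body": {"motion": "0.1 0.28 0 0.05;0.1 0.28 0 0.05"}}

```text
time_s: 10.92
eef_pos: [0.4881, -0.0817, 0.0388]
tool_rot: [0.558, 3.091, -0.001]
contact_force: [0.3, -1.2, -0.7]
opening: 0.0001
gripper_force: 0.7
```

Call:
{"method": "jog_arm", "body": {"motion": "0.1 0.28 0 0.05;0.1 0.28 0 0.05"}}

```text
time_s: 11.08
eef_pos: [0.4883, -0.0758, 0.0388]
tool_rot: [0.712, 3.059, -0.001]
contact_force: [0.7, -1.4, 0.2]
opening: -0.0002
gripper_force: 0.7
```

Call:
{"method": "jog_arm", "body": {"motion": "0.1 0.28 0 0.05;0.1 0.28 0 0.05"}}

```text
time_s: 11.25
eef_pos: [0.489, -0.0699, 0.0387]
tool_rot: [0.864, 3.02, -0.001]
contact_force: [0.5, -2.3, 0.1]
opening: -0.0003
gripper_force: 1.1
```

```bash
python3 -c "
from h import *
lev()"
```

```text
t 11.25 xang 148.1 rel mm [ 55.  -21.2] Ftool [-1.7 -1.6 -0.1] Mtool [ 0.53 -0.2  -0.05] j6 0.42
```

Call:
{"method": "jog_arm", "body": {"motion": "0.1 0.28 0 0.05;0.1 0.28 0 0.05"}}

```text
time_s: 11.42
eef_pos: [0.4904, -0.0643, 0.0387]
tool_rot: [1.014, 2.973, -0.002]
contact_force: [-1.0, -3.6, 0.1]
opening: -0.0001
gripper_force: 1.7
```

Call:
{"method": "jog_arm", "body": {"motion": "0.1 0.28 0 0.05;0.1 0.28 0 0.05"}}

```text
time_s: 11.58
eef_pos: [0.4922, -0.0589, 0.0387]
tool_rot: [1.162, 2.918, -0.003]
contact_force: [-1.3, -4.9, -0.9]
opening: -0.0001
gripper_force: 2.4
```

```bash
python3 -c "
from h import *
lev()"
```

```text
t 11.58 xang 136.6 rel mm [ 55.  -21.6] Ftool [-2.4 -4.4  0.9] Mtool [ 0.99 -0.47  0.04] j6 0.64
```

Call:
{"method": "jog_arm", "body": {"motion": "0.1 0.28 0 0.05;0.1 0.28 0 0.05"}}

```text
time_s: 11.75
eef_pos: [0.4945, -0.0537, 0.0386]
tool_rot: [1.306, 2.856, -0.003]
contact_force: [-3.8, -6.6, -0.1]
opening: -0.0002
gripper_force: 3.0
```

```bash
python3 -c "
from h import *
lev()"
```

```text
t 11.75 xang 130.8 rel mm [ 54.9 -21.8] Ftool [-2.5 -7.2  0.1] Mtool [ 1.25 -0.61 -0.02] j6 0.75
```

Call:
{"method": "jog_arm", "body": {"motion": "0.1 0.28 0 0.05;0.1 0.28 0 0.05"}}

```text
time_s: 11.92
eef_pos: [0.4974, -0.0488, 0.0385]
tool_rot: [1.448, 2.788, -0.004]
contact_force: [-3.1, -7.1, 0.6]
opening: -0.0002
gripper_force: 3.6
```

```bash
python3 -c "
from h import *
lev()"
```

```text
t 11.92 xang 125.1 rel mm [ 54.9 -22.1] Ftool [-4.  -6.6 -0.6] Mtool [ 1.46 -0.87  0.  ] j6 0.86
```

Call:
{"method": "jog_arm", "body": {"motion": "0.1 0.28 0 0.05"}}

```text
time_s: 12.0
eef_pos: [0.4989, -0.0465, 0.0385]
tool_rot: [1.517, 2.751, -0.005]
contact_force: [-3.8, -8.0, 0.4]
opening: 0.0004
gripper_force: 3.8
```

Call:
{"method": "jog_arm", "body": {"motion": "0.1 0.28 0 0.05"}}

```text
time_s: 12.08
eef_pos: [0.5006, -0.0442, 0.0384]
tool_rot: [1.586, 2.712, -0.005]
contact_force: [-5.0, -8.2, 0.5]
opening: 0.0
gripper_force: 4.3
```

```bash
python3 -c "
from h import *
lev()"
```

```text
t 12.08 xang 119.4 rel mm [ 54.8 -22.4] Ftool [-4.7 -8.4 -0.5] Mtool [ 1.73 -1.07  0.01] j6 0.97
```

Call:
{"method": "jog_arm", "body": {"motion": "0.1 0.28 0 0.05"}}

```text
time_s: 12.17
eef_pos: [0.5024, -0.042, 0.0384]
tool_rot: [1.653, 2.671, -0.006]
contact_force: [-5.1, -7.7, 0.6]
opening: 0.0002
gripper_force: 4.5
```

Call:
{"method": "jog_arm", "body": {"motion": "0.1 0.28 0 0.05"}}

```text
time_s: 12.25
eef_pos: [0.5043, -0.0399, 0.0383]
tool_rot: [-1.719, -2.629, 0.006]
contact_force: [-5.8, -9.1, 0.3]
opening: 0.0002
gripper_force: 5.0
```

```bash
python3 -c "
from h import *
lev()"
```

```text
t 12.25 xang 113.6 rel mm [ 54.7 -22.6] Ftool [-6.  -8.9 -0.2] Mtool [ 1.87 -1.14  0.03] j6 1.08
```

```bash
cat >> h.py <<'E'
def eq():
    o=get_obs();d=o['eef_pos'][:2]-A;F=o['contact_force'];print('eqN',((d[0]*F[1]-d[1]*F[0]+o['ft_torque'][2])/.056).round(2))
E
python3 -c "
from h import *
lev();eq()"
```

```text
t 12.25 xang 113.6 rel mm [ 54.7 -22.6] Ftool [-6.  -8.9 -0.2] Mtool [ 1.87 -1.14  0.03] j6 1.08
eqN 10.56
```

Call:
{"method": "jog_arm", "body": {"motion": "0.13 0.27 0 0.02"}}

```text
time_s: 12.33
eef_pos: [0.5061, -0.0378, 0.0383]
tool_rot: [-1.746, -2.611, 0.007]
contact_force: [-6.0, -10.4, 2.2]
opening: 0.0001
gripper_force: 5.1
```

```bash
python3 -c "
from h import *
lev();eq()"
```

```text
t 12.33 xang 112.5 rel mm [ 55.6 -21.3] Ftool [-7.3 -9.5 -2.2] Mtool [ 1.89 -1.57 -0.01] j6 1.11
eqN 12.42
```

Call:
{"method": "jog_arm", "body": {"motion": "0.13 0.27 0 0.02"}}

```text
time_s: 12.42
eef_pos: [0.5081, -0.0356, 0.0384]
tool_rot: [-1.77, -2.595, 0.007]
contact_force: [-8.8, -6.7, 4.6]
opening: -0.0001
gripper_force: 6.2
```

```bash
python3 -c "
from h import *
lev();eq()"
```

```text
t 12.42 xang 111.4 rel mm [ 56.4 -19.7] Ftool [ -3.1 -10.6  -4.6] Mtool [ 2.23 -0.6  -0.01] j6 1.13
eqN 11.89
```

Call:
{"method": "jog_arm", "body": {"motion": "0.1 0.28 0 0.04"}}

```text
time_s: 12.5
eef_pos: [0.5101, -0.0336, 0.0384]
tool_rot: [-1.821, -2.56, 0.007]
contact_force: [-8.9, -10.5, 3.4]
opening: -0.0002
gripper_force: 6.0
```

```bash
python3 -c "
from h import *
lev();eq()"
```

```text
t 12.5 xang 109.1 rel mm [ 56.8 -19.3] Ftool [ -7.  -11.9  -3.3] Mtool [ 2.18 -1.43  0.05] j6 1.17
eqN 13.56
```

Call:
{"method": "jog_arm", "body": {"motion": "0.1 0.28 0 0.04"}}

```text
time_s: 12.58
eef_pos: [0.5124, -0.0319, 0.0384]
tool_rot: [1.874, 2.522, -0.008]
contact_force: [-8.2, -11.3, 3.9]
opening: -0.0
gripper_force: 6.3
```

```bash
python3 -c "
from h import *
lev();eq()"
```

```text
t 12.58 xang 106.8 rel mm [ 57.  -18.9] Ftool [ -8.4 -11.1  -3.8] Mtool [ 2.3  -1.74  0.03] j6 1.22
eqN 13.64
```

About 13.6 N while turning, which is firm. Backing off and checking.

Call:
{"method": "jog_arm", "body": {"motion": "-0.2 -0.6 0 0;0 -1 0 0;0 -1 0 0;0 -0.5 -1 0;0 0 -2.5 0;0 0 -3 0;0 0 -3 0;0 0 -3 0;2 -3 -1 0;2 -3 0 0;2 -3 0 0;2 -3 0 0"}}

```text
time_s: 13.58
eef_pos: [0.3448, 0.0002, 0.174]
tool_rot: [1.869, 2.524, 0.002]
contact_force: [0.6, 0.8, -0.0]
opening: 0.0
gripper_force: 0.0
```

Call:
{"method": "jog_arm", "body": {"motion": "0 -3 0 0;0 -3 0 0;0 -3 0 0;0 -3 0 0;0 -2 0 0;0 0 0 0"}}

```text
time_s: 14.08
eef_pos: [0.2101, -0.0412, 0.1743]
tool_rot: [1.869, 2.522, 0.002]
contact_force: [0.7, -0.7, 0.3]
opening: -0.0002
gripper_force: 0.0
```

```bash
python3 line.py; python3 - <<'E'
from h import *
togo([.3,-.2,.2])
g=np.load("tl.npy",allow_pickle=True).item();P=cloud(g);h=P[...,2]
m=(g["frame"].max(2)<60)&(h>.028)&(h<.075);m[:,:360]=0;m[:,415:]=0;m[:200]=0;m[244:]=0
n,l,s,c=cv2.connectedComponentsWithStats(m.astype(np.uint8));i=1+s[1:,4].argmax();m=l==i;print(s[i])
L=np.array([ray(g,u,v,.046)[:2] for v,u in np.argwhere(m)],np.float32);print(cv2.fitLine(L,cv2.DIST_HUBER,0,.01,.01).ravel(),L.min(0),L.max(0))
cv2.imwrite("pics/c5.png",cv2.resize(g["frame"][140:280,330:460,::-1],None,fx=4.2,fy=4.2,interpolation=cv2.INTER_CUBIC))
E
```

```text
-85 rail med 48.4 19 strip med 62.0 13 fence 91.4
-68 rail med 49.4 22 strip med 68.9 18 fence 92.7
-51 rail med 49.4 22 strip med 70.7 16 fence 92.9
-34 rail med 48.9 22 strip med 72.3 21 fence 92.2
-17 rail med 48.9 24 strip med 69.3 20 fence 92.7
0 rail med 24.8 46 strip med 27.9 61 fence 92.2
17 rail med 48.9 21 strip med 69.0 22 fence 92.6
34 rail med 49.4 24 strip med 67.4 19 fence 92.8
51 rail med 48.3 23 strip med 68.8 19 fence 92.4
68 rail med 49.2 22 strip med 70.8 21 fence 92.7
85 rail med 48.8 18 strip med 68.6 15 fence 92.1
t 14.1333 tcp [ 0.2118 -0.0411  0.1742] xang 106.86 j [-0.19 -0.75 -0.56  1.76  0.    1.08] F [ 0.2  1.6 -0.6] M [ 0.01 -0.06  0.03]
togo tool cm [-17.77   3.84  -2.54]
[369 209  29  15 142]
[ 0.29300508 -0.9561109   0.53644705 -0.05806572] [ 0.5199348  -0.08745363] [ 0.5548875  -0.01443912]
```

View pics/c5.png

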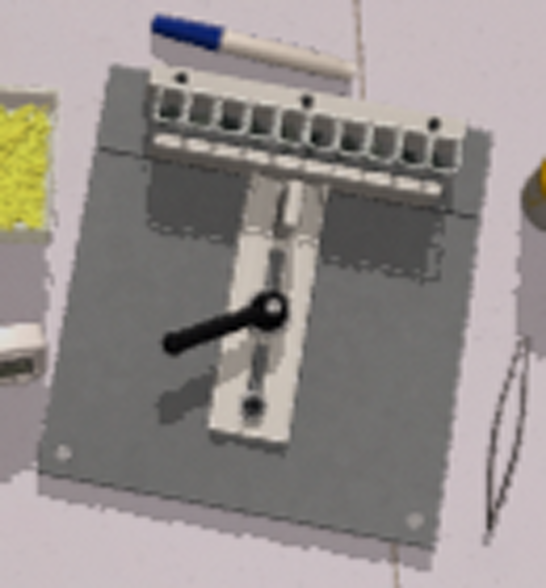

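The final crop shows the lever swung about 67° clockwise, from hub (268,308) to tip (172,343). The strip lies parallel to the fence, the rail's rear edge is on the scribed line, and the bystanders in view (marker, tip box, timer, forceps) haven't moved. Handing in.

```bash
python3 -c "
from station import *
print(finish_job())"
```

```text
the job is handed in; nothing more can be done
None
```

The job is handed in, with no verdict shown. By my measurements, the rail is on the scribed line to within about 2 mm, the strip is square against the fence (16 N peak push), and the lever is clamped at about 13 N.

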